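# Snap the clock insert into its wooden case

## Task

Pick up the small square-bezelled clock insert from the bench and put it into the round bore of the house-shaped wooden clock case, with its twelve o'clock towards the roof peak. Press it straight down until the spring catches snap and the bezel sits fully home on the brass ring, and finish while your gripper is still on it and pressing it down firmly, with about 15 N: do not let go. Leave the other things on the bench alone.

Things in the scene. Friction and masses are not known exactly. Their poses are not given: they have to be found in the camera images.
- insert: Clock insert, 0.15-0.28 kg, loose, upright on the bench, dial up. Brass bezel 60 x 60 mm, sides parallel to x and y, z = 24 to 38 mm, over a round steel can 52 mm wide (z = 0 to 24). Origin: centre of the can's underside. +x points to twelve o'clock. Can: foot 44 mm wide, cone to 52 mm at z = 6, bead to z = 9, groove 46 mm wide at z = 11 to 15.5, 52 mm from z = 18 up.
- twelve (a point): The twelve o'clock mark, a black diamond on top of the dial near the middle of one bezel side, 21.5 mm from the dial's centre along the insert's +x, 38 mm above its foot.
- case: Wooden clock case, fixed, lying face up. Origin on the bench under the bore's centre; +x points to the roof peak, 125 mm away, -x to the plinth. Block 130 (x) x 120 mm (y), face 44 mm above the bench; plinth (x = -65 to -83 mm, 150 mm wide) and roof boards (x over 50 mm) rise to 50 mm. Bore 55 mm wide, 32 mm deep.
- seat: Brass ring fixed around the bore's mouth, 65 mm outside, 55.6 mm inside diameter, 3 mm tall, its top 47 mm above the bench. Origin at the centre of its underside. The bezel's underside rests on it when the insert is fully home: the insert's foot is then 23 mm and the bezel's top 61 mm above the bench.
- bore (a point): The centre of the bore's mouth, level with the top of the brass ring, 47 mm above the bench.
- loupe: Bystander: black eyepiece loupe, 34 mm wide, 32 mm tall. Origin at the centre of its underside.
- gear: Bystander: brass clock wheel on a short arbor, 44 mm wide, 16 mm tall. Origin at the centre of its underside.
- oil: Bystander: amber oil bottle, 38 mm wide, 75 mm tall. Origin at the centre of its underside.
- driver: Bystander: screwdriver with a wooden handle lying on the bench, 160 mm long. Origin near its middle.
- catch0 (a joint): One of four like spring catches in the bore, on the diagonals: steel nose of 3 mm radius, 11 mm below the top of the brass ring, sticking out 4 mm; value = outward travel, 0 at rest, m. Pushing the cone and bead past them takes roughly 9 to 20 N, then the force suddenly drops as they fall into the groove; 2 to 4 mm lower the bezel meets the rigid brass ring.
Not all that is in view belongs to the job. What is shaped like the insert but green or pink is not meant.

How it is judged:
On the way, in this order (a step that is already met when the one before it is completed fails the run):
1. the insert is lifted clear of the bench (height (world z) of insert above 0.05 m), for 0.1 s.
2. the insert is snapped past the catches, in the bore (horizontal distance between insert and case below 0.004 m and z of insert in the frame of case below 0.0255 m), for 0.1 s.
At the end, for the whole second after the job is handed in: The insert is home on the brass ring (foot within 1.5 mm of its seated height, 4 mm of the bore's axis, upright to 0.06 rad), twelve towards the roof peak within 0.2 rad; the fingers are on it and it presses the ring with over 6 N through the last second (z of insert in the frame of case below 0.0245 m and horizontal distance between insert and case below 0.004 m and angle between insert's own z axis and vertical below 0.06 rad and x of twelve in the frame of case above 0 m and angle between the x axis of insert and the x axis of case, either way round below 0.2 rad and contact force between insert and seat above 6 N and contact force between the fingers and insert above 4 N); the arm keeps its last pose, push and grip.
It fails at once if a bystander is pushed or knocked (moved more than 25 mm) (distance of any of loupe, gear, oil, driver from where it was at the start of the episode above 0.025 m).
It also fails if it takes over 48 s, if anything falls off the work surface, if the arm or the gripper's body presses on something with over 40 N, if the wrist force passes 120 N, or if a joint passes its speed limit or range.

## Robot

A 6-joint arm with a two-finger parallel gripper is mounted at the origin on the work surface. World frame = base frame: x ahead of the robot, y to its left, z up, the work surface at z = 0. Lengths are in m, angles in rad, forces in N, time in s.
With the tool pointing down it reaches from about 0.275 to 0.725 m from the base axis. Payload 15.9 kg.
Tool frame: the origin (TCP) lies midway between the tips of the shut fingers; the grasp point (between the pads) lies 19 mm behind it; z points along the fingers, y is the line along which they close (so a half turn about z gives the same grasp; the last joint's range is limited). The gripper opens to 85 mm and grips with 20 to 120 N. Pads are 22 mm wide; open, the fingers measure 114 mm over their backs; the gripper's body (76 mm by 85 mm) begins 54 mm behind the grasp point. The pads swing forward as they close: fully open they stand 13 mm farther back than shut.
Start: joints at [1.241, 0.213, -0.034, 1.323, 0, 1.571], TCP at [0.162, 0.473, 0.231] pointing down, gripper open.
Joint ranges: [-2.98, 2.98], [-0.74, 1.72], [-1.14, 1.35], [-2.1, 2.04], [-1.57, 1.44], [-3.14, 3.14]. Speed limits (rad/s): [1.89, 1.89, 2.39, 2.57, 3.14, 3.14].

## Interface

Orientations are given as a unit quaternion [w, x, y, z].
In Python, from cell import state, get_image, close_job, search_frame gives the robot as it stands.
- The arm moves only by the tool apply_moves, never from a script. Its arguments are lists of equal length, an entry for each row: "translation": the shift along the tool's x, y, z each as a share of 500 mm, from -1 to 1, a list of three; "turn": the turn about the tool's z as a share of 30 degrees, from -1 to 1; "claw": the opening, from 0 (shut) to 1 (fully open). A call has 1 to 10 rows; each row is the pose to reach, as a shift and turn from the pose commanded when the call began, along the tool's axes at that moment; what a row does not reach only later rows make up. A row lasts 1/12 s, in which the tool goes at most 41.7 mm and 7.16 degrees, less where a joint would pass 70% of its speed; a pose out of reach is approached as far as the arm can. A call with a number of a shift or a turn outside -1 to 1 is refused whole. A call with a gripper value outside its range is refused whole. The fingers move at their own pace and stop on an object; "grip_force" is the grip in N (left out, the last holds). Time passes only in rows, so rows that repeat a pose let the fingers close. It gives the time, the measured TCP pose, the force, the opening and the grip force at its end, in the units of the state.
- state(): the state, without advancing time (a new reading comes with each control period).
- get_image(name): name is "scene" or "side" or "wrist"; returns a dict with "frame" (480x640x3 uint8, red, green, blue), "mtx" (3x3 intrinsics, pixels), "R" (3x3) and "t" (3): a world point X has camera coordinates R X + t. Camera axes: x right, y down, z forward; pixel columns grow to the right and rows downward; lengths in m; the calibration is good to about 2 mm. A picture is of the moment at which its call begins. There is no depth.
- close_job(): hands the job in; it is judged then, once.
Trained networks look in the newest picture that a camera, given by its name, has taken for a name from the list of things; names that differ only in an ending like _2 or _b are one class to them, and where a whole thing is asked for, a point or a joint stands for the part that bears it (a point fixed in the world has none). Each returns a list of dicts, best first, with "confidence" (0 to 1); they miss things now and then, are a little off and sometimes report something else, mostly with a low value. They report only what shows in the picture. A call takes as long as a camera call. They do not tell look-alikes from the thing itself.
- search_frame(camera, thing): "rect" ([left, top, width, height] in pixels, round what is visible of it).
The state is a dict: "clock": time; "joint_positions": joint angles; "qvel": joint speeds; "tau": joint torques, N m; "tcp_pos": TCP position; "orientation": TCP orientation; "force": force on the tool from outside, world axes, zero at the start; "wrist_torque": the same for the moment, N m; "width": finger opening in m; "finger_force": force on a finger pad.
Only numpy, scipy, OpenCV 4.12 (cv2) and the standard library are available. Lean on these libraries where they do the work, as an engineer would, in place of code of your own. Each camera call takes 0.05 s, during which the arm holds its last target. There are 200 camera calls.

## Working session

There is one attempt and no reset: what is moved stays moved. The work goes in short steps, Python scripts to look and compute and a tool call to move; the robot and the scene stay as the last step left them, time stands still between calls to the robot, and variables do not carry over. Pictures are saved under pics/ and viewed, at most 10 in all, crops included, and the job is handed in when it is done.

Besides the shell and the picture viewer there is one more tool, called after "Request:" by a JSON object that holds its "api" and its "payload". apply_moves: Moves the arm, as the interface text tells. Its arguments: {"type":"object","properties":{"translation":{"type":"array","items":{"type":"array","items":{"type":"number"}}},"turn":{"type":"array","items":{"type":"number"}},"claw":{"type":"array","items":{"type":"number"}},"grip_force":{"type":"number"}},"required":["translation","turn","claw"]}

```bash
mkdir -p pics; cat > h.py <<'E'
import numpy as np, cv2
from cell import *
def save(im,n): cv2.imwrite('pics/'+n+'.png',cv2.cvtColor(im['frame'],cv2.COLOR_RGB2BGR))
def ray(im,u,v,z):
    R,t,K=map(np.array,(im['R'],im['t'],im['mtx']))
    c=-R.T@t; d=R.T@np.linalg.inv(K)@np.array([u,v,1.]); return c+d*(z-c[2])/d[2]
def proj(im,X):
    p=np.array(im['mtx'])@(np.array(im['R'])@np.array(X)+np.array(im['t'])); return p[:2]/p[2]
E
python3 - <<'E'
from h import *
for c in ['scene','side']:
    im=get_image(c); save(im,c+'0')
    print(c,-np.array(im['R']).T@np.array(im['t']))
    for t in ['insert','case','seat','loupe','gear','oil','driver','twelve']:
        print(t,[(np.round(d['rect']).tolist(),round(d['confidence'],2)) for d in search_frame(c,t)][:4])
a=[cv2.imread(f'pics/{c}0.png') for c in('scene','side')]
s=state();print(s['clock'],s['tcp_pos'],s['orientation'],s['force'])
E
```

```text
scene [ 1.11317754 -0.35788939  0.8141218 ]
insert [([243.0, 211.0, 38.0, 39.0], 0.94), ([230.0, 267.0, 45.0, 39.0], 0.69), ([180.0, 234.0, 42.0, 36.0], 0.65), ([108.0, 253.0, 49.0, 44.0], 0.63)]
case [([380.0, 127.0, 109.0, 91.0], 0.75)]
seat [([416.0, 152.0, 34.0, 27.0], 0.59)]
loupe [([296.0, 178.0, 15.0, 21.0], 0.63), ([378.0, 126.0, 114.0, 96.0], 0.27)]
gear [([338.0, 230.0, 23.0, 19.0], 0.56)]
oil [([313.0, 310.0, 30.0, 37.0], 0.62)]
driver [([422.0, 241.0, 36.0, 78.0], 0.6)]
twelve [([227.0, 267.0, 51.0, 41.0], 0.95), ([180.0, 234.0, 37.0, 41.0], 0.93), ([106.0, 256.0, 51.0, 36.0], 0.8), ([244.0, 210.0, 38.0, 40.0], 0.7)]
side [0.21691084 0.45398722 0.72638245]
insert [([443.0, 175.0, 42.0, 30.0], 0.97), ([342.0, 189.0, 34.0, 33.0], 0.74), ([361.0, 231.0, 49.0, 42.0], 0.68), ([403.0, 194.0, 48.0, 45.0], 0.65)]
case [([135.0, 319.0, 153.0, 142.0], 0.85)]
seat [([188.0, 355.0, 46.0, 41.0], 0.9), ([275.0, 170.0, 21.0, 41.0], 0.71), ([172.0, 236.0, 44.0, 61.0], 0.53)]
loupe [([358.0, 307.0, 27.0, 24.0], 0.82)]
gear [([282.0, 273.0, 26.0, 19.0], 0.92)]
oil [([272.0, 169.0, 21.0, 42.0], 0.87)]
driver [([172.0, 236.0, 45.0, 62.0], 0.71)]
twelve [([342.0, 190.0, 40.0, 33.0], 0.95), ([445.0, 174.0, 38.0, 33.0], 0.91), ([402.0, 197.0, 46.0, 37.0], 0.63), ([363.0, 231.0, 46.0, 40.0], 0.58)]
0.9 [0.16191847 0.47305742 0.23132772] [-6.95331722e-07  1.64146866e-01  9.86435911e-01  2.89746128e-05] [ 1.3284486   0.39063001 -0.40746046]
```

View pics/scene0.png

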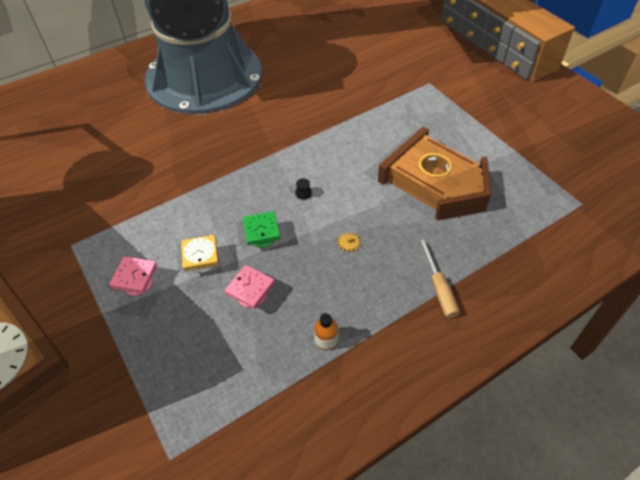

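View pics/side0.png

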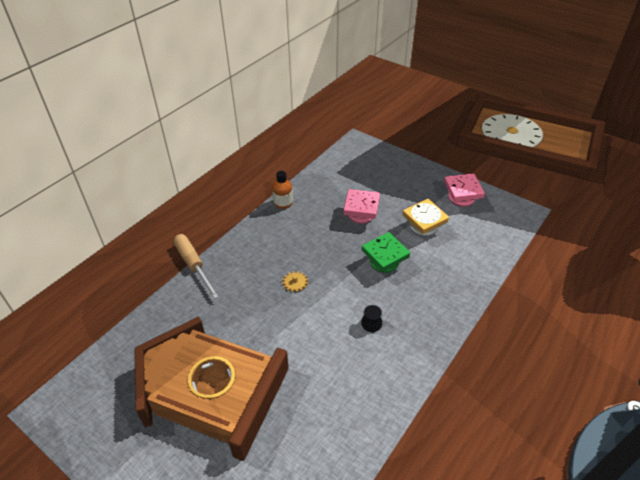

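The insert candidates in the scene picture are green at (262,229), pink at (250,286), pink at (133,274), and brass with a white dial at (199,252). Only the last has a brass bezel, and it is at (426,216) in the side view. The case is at scene (435,165) and side (211,378). I'll confirm the insert in one enlarged crop.

```bash
python3 - <<'E'
from h import *
a=get_image('scene');b=get_image('side')
ca=cv2.resize(a['frame'][225:285,170:230],(400,400),interpolation=cv2.INTER_CUBIC)
cb=cv2.resize(b['frame'][190:250,395:455],(400,400),interpolation=cv2.INTER_CUBIC)
save({'frame':np.hstack([ca,cb])},'crop')
def tri(p,q):
    P=[np.array(i['mtx'])@np.c_[i['R'],i['t']] for i in(a,b)]
    X=cv2.triangulatePoints(P[0],P[1],np.array(p,float).reshape(2,1),np.array(q,float).reshape(2,1)).ravel();return (X[:3]/X[3]).round(4)
print('dial',ray(a,199,252,.038),ray(b,426,216,.038),tri((199,252),(426,216)))
print('ring',ray(a,435,165,.047),ray(b,211.5,378,.047),tri((435,165),(211.5,378)))
# brass ring fit: yellow mask
for im,c,z in((a,(435,165),.047),(b,(211,378),.047),(a,(199,252),.038),(b,(426,216),.038)):
    hsv=cv2.cvtColor(im['frame'],cv2.COLOR_RGB2HSV)
    u,v=c; sub=hsv[v-32:v+32,u-32:u+32]
    m=((sub[...,0]>18)&(sub[...,0]<32)&(sub[...,1]>120)&(sub[...,2]>130)).astype(np.uint8)
    ys,xs=np.nonzero(m); 
    if len(xs)<10: print('few');continue
    w=np.array([ray(im,x+u-32,y+v-32,z)[:2] for x,y in zip(xs,ys)],np.float32)
    print(c,len(xs),cv2.minAreaRect(w),cv2.minEnclosingCircle(w))
for t,x,y,z in(('loupe',303,197,0),('gear',348,242,.0),('oil',326,347,0),('driver',445,300,0)):
    print(t,ray(a,x,y,z))
# roof peak and corner points
print('case ctr',[ray(a,*p,.05) for p in((440,205),(488,175),(428,132),(382,170))])
E
```

```text
dial [ 0.50818498 -0.24392863  0.038     ] [ 0.49780383 -0.23698735  0.038     ] [ 0.5013 -0.2434  0.0305]
ring [0.58130056 0.22801986 0.047     ] [0.57460833 0.23119098 0.047     ] [0.5777 0.2305 0.0427]
(435, 165) 195 ((0.5791825652122498, 0.22848542034626007), (0.06337402760982513, 0.06324029713869095), 87.82437896728516) ((0.579547107219696, 0.22879570722579956), 0.03274732083082199)
(211, 378) 387 ((0.5772767066955566, 0.22917287051677704), (0.06303894519805908, 0.06389105319976807), 20.984527587890625) ((0.5772429704666138, 0.22935985028743744), 0.03235604614019394)
(199, 252) 343 ((0.5068801045417786, -0.24324558675289154), (0.05972132086753845, 0.06370721757411957), 68.92362976074219) ((0.5070372819900513, -0.24295657873153687), 0.04136613756418228)
(426, 216) 264 ((0.500893235206604, -0.24173465371131897), (0.060784321278333664, 0.062075626105070114), 68.97736358642578) ((0.501523494720459, -0.24213221669197083), 0.04079616442322731)
loupe [ 0.47076446 -0.00908771  0.        ]
gear [0.61245133 0.00124495 0.        ]
oil [ 0.76747134 -0.14897039  0.        ]
driver [0.80710348 0.06787568 0.        ]
case ctr [array([0.66741931, 0.16661508, 0.05      ]), array([0.66063821, 0.29163738, 0.05      ]), array([0.50233272, 0.27556566, 0.05      ]), array([0.53648895, 0.13263297, 0.05      ])]
```

View pics/crop.png

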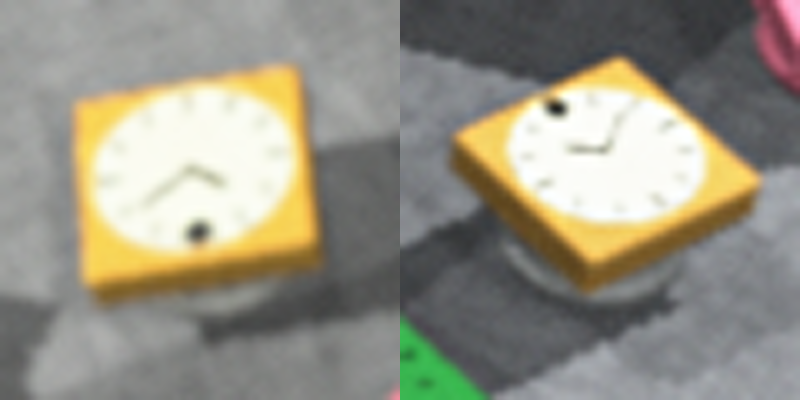

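The crop confirms a brass bezel with a white dial. The black diamond is at scene ≈(199.7,259.7) and side ≈(418,206). I'll work out the yaws and the hover move.

```bash
cat >> h.py <<'E'
from scipy.spatial.transform import Rotation as Ro
def Rt():
    s=state(); q=s['orientation']; return s,Ro.from_quat([q[1],q[2],q[3],q[0]]).as_matrix()
def plan(xyz,yaw_y=None):
    s,R=Rt(); d=R.T@(np.array(xyz)-s['tcp_pos'])
    print('clock',s['clock'],'tcp',np.round(s['tcp_pos'],4),'shares',np.round(d/.5,4),'tooly',round(np.degrees(np.arctan2(R[1,1],R[0,1])),2))
    if yaw_y is not None:
        e=(yaw_y-np.degrees(np.arctan2(R[1,1],R[0,1]))+90)%180-90; print('turn share total',round(-e/30,4))
E
python3 - <<'E'
from h import *
a=get_image('scene');b=get_image('side')
for im,c,t in((a,(199,250.2),(199.7,259.7)),(b,(426,213.3),(418.3,205.8))):
    p=ray(im,*c,.038);q=ray(im,*t,.038);d=q-p;print(p,np.degrees(np.arctan2(d[1],d[0])),np.linalg.norm(d))
plan((.501,-.243,.16),69)
E
```

```text
[ 0.504608   -0.24225336  0.038     ] -21.789850456282405 0.020847553919816682
[ 0.50126046 -0.2432542   0.038     ] -23.97719537924975 0.02320011511180192
clock 1.1 tcp [0.1619 0.473  0.2313] shares [-1.1054 -1.1352  0.1426] tooly 71.1
turn share total 0.0701
```

Request:
{"api": "apply_moves", "payload": {"translation": [[-0.05,-0.05,0],[-0.11,-0.11,0],[-0.17,-0.17,0],[-0.23,-0.23,0],[-0.29,-0.29,0],[-0.35,-0.36,0],[-0.41,-0.42,0],[-0.47,-0.48,0],[-0.53,-0.54,0],[-0.59,-0.61,0]], "turn": [0.07,0.07,0.07,0.07,0.07,0.07,0.07,0.07,0.07,0.07], "claw": [1,1,1,1,1,1,1,1,1,1]}}

```text
clock: 1.93
tcp_pos: [0.3342, 0.1082, 0.2316]
orientation: [0.0, 0.182, 0.983, 0.0]
force: [1.5, 0.6, 0.2]
width: 0.0852
finger_force: 0.0
```

```bash
python3 -c "
from h import *
plan((.501,-.243,.16),69)"
```

```text
clock 1.9333 tcp [0.3342 0.1082 0.2316] shares [-0.563  -0.5364  0.1432] tooly 69.01
turn share total 0.0003
```

Request:
{"api": "apply_moves", "payload": {"translation": [[-0.06,-0.06,0],[-0.12,-0.12,0],[-0.18,-0.18,0],[-0.24,-0.24,0],[-0.3,-0.3,0.02],[-0.36,-0.35,0.05],[-0.42,-0.4,0.08],[-0.48,-0.45,0.11],[-0.534,-0.506,0.143],[-0.534,-0.506,0.143]], "turn": [0,0,0,0,0,0,0,0,0,0], "claw": [1,1,1,1,1,1,1,1,1,1]}}

```text
clock: 2.77
tcp_pos: [0.4928, -0.2259, 0.1566]
orientation: [-0.001, 0.184, 0.983, -0.0]
force: [-1.0, 0.1, -0.1]
width: 0.0858
finger_force: 0.0
```

Request:
{"api": "apply_moves", "payload": {"translation": [[0,0,0],[0,0,0],[0,0,0]], "turn": [0,0,0], "claw": [1,1,1]}}

```text
clock: 3.02
tcp_pos: [0.4921, -0.221, 0.1605]
orientation: [0.0, 0.182, 0.983, 0.0]
force: [-1.3, -0.1, 0.5]
width: 0.0856
finger_force: 0.0
```

```bash
python3 - <<'E'
from h import *
w=get_image('wrist');save(w,'w1')
hsv=cv2.cvtColor(w['frame'],cv2.COLOR_RGB2HSV)
m=((hsv[...,0]>15)&(hsv[...,0]<33)&(hsv[...,1]>110)&(hsv[...,2]>110)).astype(np.uint8)
n,l,st,_=cv2.connectedComponentsWithStats(m); i=1+st[1:,4].argmax(); ys,xs=np.nonzero(l==i)
P=np.array([ray(w,x,y,.038)[:2] for x,y in zip(xs[::3],ys[::3])],np.float32); print(st[i],cv2.minAreaRect(P))
dk=((hsv[...,2]<50)&(cv2.fillConvexPoly(np.zeros_like(m),cv2.convexHull(np.c_[xs,ys].astype(np.int32)),1)>0)).astype(np.uint8)
n,l,st,c=cv2.connectedComponentsWithStats(dk)
for k in range(1,n):
    if st[k,4]>15: print('dark',st[k],ray(w,*c[k],.038))
plan((.501,-.243,.16),69)
E
```

```text
[ 254  205   85   81 2380] ((0.5034006237983704, -0.2424934357404709), (0.058715105056762695, 0.05943726748228073), 68.5984115600586)
clock 3.0667 tcp [ 0.4923 -0.2208  0.1607] shares [-0.0322 -0.0351  0.0014] tooly 69.07
turn share total 0.0022
```

View pics/w1.png

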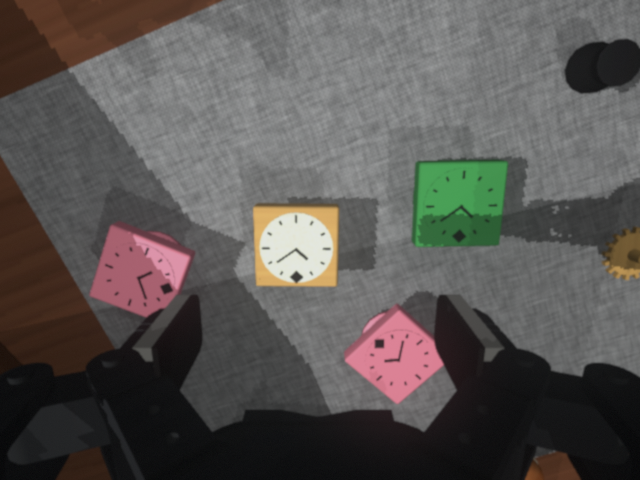

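The wrist view shows the brass insert at (296,246) with its diamond at (296,277). The fingers' lanes beside it are free of the green decoy (461,204) and the pink ones (142,272) and (395,355). I'm centring over it and descending partway.

Request:
{"api": "apply_moves", "payload": {"translation": [[-0.018,-0.016,0],[-0.036,-0.0325,0.0],[-0.036,-0.0325,0.05],[-0.036,-0.0325,0.1],[-0.036,-0.0325,0.15],[-0.036,-0.0325,0.2],[-0.036,-0.0325,0.2],[-0.036,-0.0325,0.2],[-0.036,-0.0325,0.2]], "turn": [0,0,0,0,0,0,0,0,0], "claw": [1,1,1,1,1,1,1,1,1]}}

```text
clock: 3.82
tcp_pos: [0.5041, -0.2433, 0.0618]
orientation: [0.001, 0.182, 0.983, -0.0]
force: [0.7, 0.1, 0.0]
width: 0.085
finger_force: 0.0
```

```bash
python3 - <<'E'
from h import *
w=get_image('wrist');save(w,'w2')
hsv=cv2.cvtColor(w['frame'],cv2.COLOR_RGB2HSV)
m=((hsv[...,0]>15)&(hsv[...,0]<33)&(hsv[...,1]>110)&(hsv[...,2]>110)).astype(np.uint8)
n,l,st,_=cv2.connectedComponentsWithStats(m); i=1+st[1:,4].argmax(); ys,xs=np.nonzero(l==i)
P=np.array([ray(w,x,y,.038)[:2] for x,y in zip(xs[::3],ys[::3])],np.float32); print(st[i],cv2.minAreaRect(P))
plan((.5033,-.2425,.022),68.6)
s=state();print(proj(w,s['tcp_pos']), -np.array(w['R']).T@w['t'])
E
```

```text
[ 253  209  135  124 5838] ((0.5036423206329346, -0.24279257655143738), (0.05889500677585602, 0.059318605810403824), 68.4226303100586)
clock 3.8667 tcp [ 0.5043 -0.2436  0.062 ] shares [0.0029 0.0013 0.0799] tooly 69.03
turn share total 0.0145
[319.02549826 298.1164361 ] [ 0.44109495 -0.21982491  0.20457488]
```

View pics/w2.png

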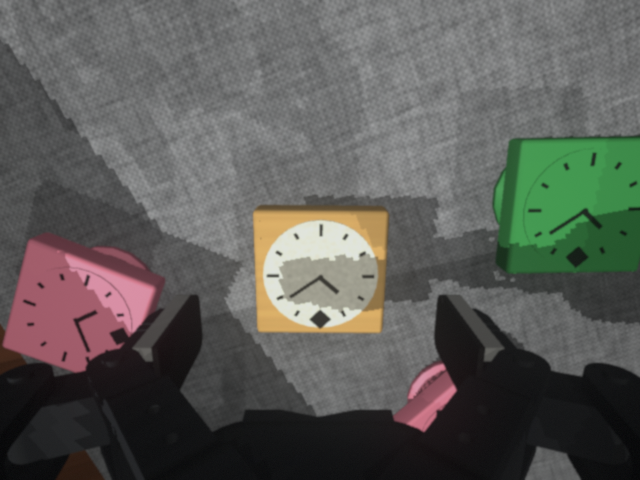

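The insert is centred between the fingers at (320,270), and the nearest pink corner at (165,280) is about 69 mm out, so it's clear. I'm descending and gripping.

Request:
{"api": "apply_moves", "payload": {"translation": [[0.0015,0.0015,0.02],[0.0015,0.0015,0.05],[0.0015,0.0015,0.07],[0.0015,0.0015,0.08],[0.0015,0.0015,0.08],[0.0015,0.0015,0.08],[0.0015,0.0015,0.08],[0.0015,0.0015,0.08]], "turn": [0.015,0.015,0.015,0.015,0.015,0.015,0.015,0.015], "claw": [1,1,1,1,1,1,0.8,0.75], "grip_force": 100}}

```text
clock: 4.53
tcp_pos: [0.5032, -0.2427, 0.0204]
orientation: [0.0, 0.186, 0.983, -0.0]
force: [-1.3, 0.5, -0.7]
width: 0.0647
finger_force: 0.0
```

Request:
{"api": "apply_moves", "payload": {"translation": [[0,0,0],[0,0,0],[0,0,0],[0,0,0],[0,0,0],[0,0,0]], "turn": [0,0,0,0,0,0], "claw": [0.7,0.6,0.5,0.5,0.5,0.5], "grip_force": 100}}

```text
clock: 5.03
tcp_pos: [0.5033, -0.2426, 0.0212]
orientation: [0.001, 0.186, 0.983, -0.0]
force: [-5.0, 2.7, 17.4]
width: 0.0574
finger_force: 105.3
```

```bash
python3 - <<'E'
from h import *
w=get_image('wrist');b=get_image('side')
save({'frame':np.hstack([cv2.resize(w['frame'],(400,300)),cv2.resize(b['frame'][150:270,350:510],(400,300),interpolation=cv2.INTER_CUBIC)])},'g1')
plan((.5036,-.2428,.022),68.6); s=state();print(s['width'],s['finger_force'],s['force'])
E
```

```text
clock 5.1333 tcp [ 0.5033 -0.2426  0.0212] shares [-0.0007 -0.0001 -0.0017] tooly 68.55
turn share total -0.0015
0.05760025654839903 105.33738255500793 [-4.66011387  3.53576043 18.62394413]
```

View pics/g1.png

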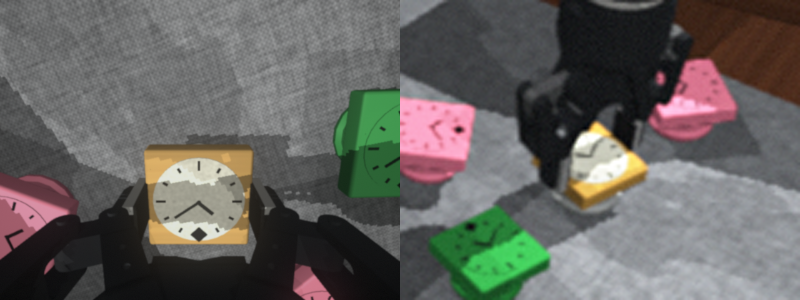

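The bezel is gripped between the pads in both views. Now I'm lifting.

Request:
{"api": "apply_moves", "payload": {"translation": [[0,0,-0.02],[0,0,-0.06],[0,0,-0.11],[0,0,-0.17],[0,0,-0.23],[0,0,-0.26],[0,0,-0.26],[0,0,-0.26]], "turn": [0,0,0,0,0,0,0,0], "claw": [0.5,0.5,0.5,0.5,0.5,0.5,0.5,0.5], "grip_force": 100}}

```text
clock: 5.8
tcp_pos: [0.5032, -0.2427, 0.1504]
orientation: [0.001, 0.186, 0.983, -0.0]
force: [-0.0, 0.2, -3.9]
width: 0.0573
finger_force: 108.5
```

Request:
{"api": "apply_moves", "payload": {"translation": [[0.012,0.06,-0.26],[0.025,0.12,-0.26],[0.038,0.18,-0.26],[0.051,0.24,-0.26],[0.065,0.3,-0.26],[0.078,0.36,-0.26],[0.091,0.42,-0.26],[0.105,0.48,-0.26],[0.118,0.54,-0.26],[0.13,0.6,-0.26]], "turn": [-0.1,-0.2,-0.3,-0.4,-0.5,-0.6,-0.7,-0.8,-0.9,-0.9], "claw": [0.5,0.5,0.5,0.5,0.5,0.5,0.5,0.5,0.5,0.5]}}

```text
clock: 6.63
tcp_pos: [0.5515, 0.0621, 0.2782]
orientation: [-0.001, -0.05, 0.999, -0.0]
force: [0.0, -0.9, -2.3]
width: 0.0577
finger_force: 108.8
```

```bash
python3 - <<'E'
from h import *
plan((.578,.229,.15),103.4); s=state();print(s['width'],s['finger_force'],s['force'])
E
```

```text
clock 6.6333 tcp [0.5515 0.0621 0.2782] shares [-0.0869  0.3267  0.2562] tooly 95.77
turn share total -0.2544
0.05765324936568927 108.80796432495117 [ 0.01821591 -0.85337269 -2.31008472]
```

Request:
{"api": "apply_moves", "payload": {"translation": [[0,0,0],[0,0,0],[0,0,0]], "turn": [0,0,0], "claw": [0.5,0.5,0.5]}}

```text
clock: 6.88
tcp_pos: [0.5516, 0.0603, 0.2786]
orientation: [-0.001, -0.049, 0.999, -0.0]
force: [-0.3, -1.0, -2.2]
width: 0.0578
finger_force: 108.8
```

```bash
python3 - <<'E'
from h import *
w=get_image('wrist');b=get_image('side')
cv2.imwrite('pics/case.png',cv2.cvtColor(np.hstack([cv2.resize(w['frame'],(400,300)),cv2.resize(b['frame'][310:475,100:320],(400,300),interpolation=cv2.INTER_CUBIC)]),cv2.COLOR_RGB2BGR))
plan((.578,.229,.15),103.4)
print(-np.array(w['R']).T@w['t'])
E
```

```text
clock 6.9833 tcp [0.5518 0.0596 0.2793] shares [-0.0849  0.3324  0.2584] tooly 95.49
turn share total -0.2637
[0.48494763 0.05243084 0.42168678]
```

View pics/case.png

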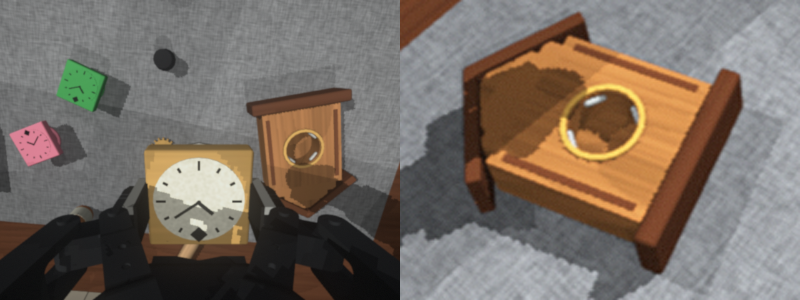

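Left half is the wrist view: the ring is at about (485,236) full-scale, the plinth edge runs (397,170)–(562,146), and the roof is below it. The right half, from the side camera, shows inlay strips parallel to the case's x axis. I'll measure the ring centre and yaw from these.

```bash
python3 - <<'E'
from h import *
w=get_image('wrist');b=get_image('side')
def ang(p,q): d=p-q; return np.degrees(np.arctan2(d[1],d[0]))
f=lambda u,v:(100+.55*(u-400),310+.55*v)
print('strips',ang(ray(b,*f(575,43),.044),ray(b,*f(697,89),.044)),ang(ray(b,*f(508,157),.044),ray(b,*f(628,207),.044)))
print('plinth side',ang(ray(b,*f(718,72),.05),ray(b,*f(636,238),.05))+90)
g=lambda u,v:(1.6*u,1.6*v)
print('plinth wrist',ang(ray(w,*g(351,91),.05),ray(w,*g(248,106),.05))-90)
for im,c,r in((w,(485,236),45),(b,(211,378),32)):
    hsv=cv2.cvtColor(im['frame'],cv2.COLOR_RGB2HSV);u,v=c;s=hsv[v-r:v+r,u-r:u+r]
    for smin in(110,140):
        m=((s[...,0]>19)&(s[...,0]<33)&(s[...,1]>smin)&(s[...,2]>110)).astype(np.uint8)
        n,l,st,_=cv2.connectedComponentsWithStats(m);i=1+st[1:,4].argmax();ys,xs=np.nonzero(l==i)
        P=np.array([ray(im,x+u-r,y+v-r,.047)[:2] for x,y in zip(xs,ys)],np.float32);print(st[i],cv2.minEnclosingCircle(P),cv2.minAreaRect(P),P.mean(0))
# insert tilt/offset in hand: bezel top rect
s=state()
hsv=cv2.cvtColor(w['frame'],cv2.COLOR_RGB2HSV)
m=((hsv[...,0]>15)&(hsv[...,0]<33)&(hsv[...,1]>90)&(hsv[...,2]>90)).astype(np.uint8);m[:,:225]=0;m[:,410:]=0;m[:232]=0
ys,xs=np.nonzero(m);z=s['tcp_pos'][2]+.0168
P=np.array([ray(w,x,y,z)[:2] for x,y in zip(xs,ys)],np.float32);print(s['tcp_pos'],cv2.minAreaRect(P),proj(w,s['tcp_pos']))
E
```

```text
strips 13.65718948537229 13.972365611892082
plinth side 16.354774567017074
plinth wrist 13.745668869837615Traceback (most recent call last):
  File "<stdin>", line 13, in <module>
ValueError: attempt to get argmax of an empty sequence
```

```bash
python3 - <<'E'
from h import *
w=get_image('wrist');b=get_image('side')
c=ray(w,304*1.6,148*1.6,.047);print('eye',c)
for im,c,r in((w,(486,237),42),(b,(211,378),32)):
    hsv=cv2.cvtColor(im['frame'],cv2.COLOR_RGB2HSV);u,v=c;s=hsv[v-r:v+r,u-r:u+r].astype(int)
    print('hsv ring sample',[s[r,k].tolist() for k in range(r+26,r+34)])
    for h0,v0 in((17,90),(19,90),(19,130)):
        m=((s[...,0]>=h0)&(s[...,0]<33)&(s[...,1]>60)&(s[...,2]>v0)).astype(np.uint8)
        n,l,st,_=cv2.connectedComponentsWithStats(m)
        if n<2: continue
        i=1+st[1:,4].argmax();ys,xs=np.nonzero(l==i)
        P=np.array([ray(im,x+u-r,y+v-r,.047)[:2] for x,y in zip(xs,ys)],np.float32);print(h0,v0,st[i],cv2.minEnclosingCircle(P),cv2.minAreaRect(P)[:2])
s=state()
hsv=cv2.cvtColor(w['frame'],cv2.COLOR_RGB2HSV)
m=((hsv[...,0]>15)&(hsv[...,0]<33)&(hsv[...,1]>90)&(hsv[...,2]>90)).astype(np.uint8);m[:,:225]=0;m[:,410:]=0;m[:245]=0;m[392:]=0
ys,xs=np.nonzero(m);z=s['tcp_pos'][2]+.0168
P=np.array([ray(w,x,y,z)[:2] for x,y in zip(xs,ys)],np.float32);print(s['tcp_pos'],xs.min(),xs.max(),ys.min(),ys.max(),cv2.minAreaRect(P))
E
```

```text
eye [0.57893668 0.22962034 0.047     ]
hsv ring sample [[14, 141, 132], [16, 139, 147], [18, 140, 175], [18, 139, 203], [18, 139, 213], [18, 140, 208], [17, 139, 194], [15, 140, 184]]
17 90 [ 10  10  65  63 979] ((0.579149067401886, 0.22918102145195007), 0.032817862927913666) ((0.579041600227356, 0.2292424738407135), (0.06475718319416046, 0.06350870430469513))
19 90 [15 12 27 19 75] ((0.5598766803741455, 0.21110950410366058), 0.014733978547155857) ((0.557930052280426, 0.2093649059534073), (0.005521387793123722, 0.029266489669680595))
19 130 [15 12 27 19 75] ((0.5598766803741455, 0.21110950410366058), 0.014733978547155857) ((0.557930052280426, 0.2093649059534073), (0.005521387793123722, 0.029266489669680595))Traceback (most recent call last):
  File "<stdin>", line 6, in <module>
IndexError: index 64 is out of bounds for axis 1 with size 64
```

Request:
{"api": "apply_moves", "payload": {"translation": [[-0.015,0.06,0.02],[-0.03,0.12,0.05],[-0.045,0.18,0.1],[-0.06,0.24,0.15],[-0.075,0.29,0.2],[-0.086,0.3325,0.24],[-0.086,0.3325,0.258],[-0.086,0.3325,0.258],[-0.086,0.3325,0.258],[-0.086,0.3325,0.258]], "turn": [-0.05,-0.1,-0.15,-0.2,-0.277,-0.277,-0.277,-0.277,-0.277,-0.277], "claw": [0.5,0.5,0.5,0.5,0.5,0.5,0.5,0.5,0.5,0.5]}}

```text
clock: 8.02
tcp_pos: [0.5793, 0.2294, 0.1521]
orientation: [0.001, -0.12, 0.993, 0.0]
force: [0.7, 0.1, -1.5]
width: 0.0574
finger_force: 108.8
```

Request:
{"api": "apply_moves", "payload": {"translation": [[0,0,0],[0,0,0],[0,0,0],[0,0,0]], "turn": [0,0,0,0], "claw": [0.5,0.5,0.5,0.5]}}

```text
clock: 8.35
tcp_pos: [0.579, 0.2299, 0.1513]
orientation: [0.0, -0.12, 0.993, 0.0]
force: [0.5, -0.5, -1.6]
width: 0.0574
finger_force: 108.8
```

```bash
python3 - <<'E'
from h import *
plan((.5786,.2291,.075),103.8); s=state();print(s['width'],s['finger_force'],s['force'])
w=get_image('wrist');b=get_image('side');a=get_image('scene')
cv2.imwrite('pics/above.png',cv2.cvtColor(np.hstack([cv2.resize(w['frame'],(400,300)),cv2.resize(b['frame'][280:475,80:340],(400,300),interpolation=cv2.INTER_CUBIC)]),cv2.COLOR_RGB2BGR))
E
```

```text
clock 8.35 tcp [0.579  0.2299 0.1513] shares [ 0.0012 -0.0013  0.1526] tooly 103.84
turn share total 0.0012
0.05742400423906206 108.78438234329224 [ 0.50049591 -0.50367936 -1.55556738]
```

View pics/above.png

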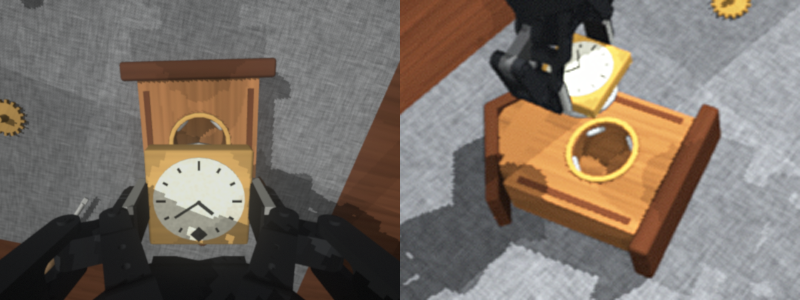

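The wrist view shows the diamond at (198,234) pointing to the roof side, with the plinth at the top (198,70). The insert is lined up with the bore, so I'm descending to the mouth.

Request:
{"api": "apply_moves", "payload": {"translation": [[0.0012,-0.0013,0.03],[0.0012,-0.0013,0.07],[0.0012,-0.0013,0.11],[0.0012,-0.0013,0.14],[0.0012,-0.0013,0.155],[0.0012,-0.0013,0.163],[0.0012,-0.0013,0.17],[0.0012,-0.0013,0.17],[0.0012,-0.0013,0.17],[0.0012,-0.0013,0.17]], "turn": [0,0,0,0,0,0,0,0,0,0], "claw": [0.5,0.5,0.5,0.5,0.5,0.5,0.5,0.5,0.5,0.5], "grip_force": 110}}

```text
clock: 9.33
tcp_pos: [0.5788, 0.2295, 0.0666]
orientation: [0.001, -0.121, 0.993, 0.0]
force: [0.4, 0.1, -2.9]
width: 0.0573
finger_force: 120.0
```

Request:
{"api": "apply_moves", "payload": {"translation": [[0,0,0.004],[0,0,0.008],[0,0,0.012],[0,0,0.012],[0,0,0.012]], "turn": [0,0,0,0,0], "claw": [0.5,0.5,0.5,0.5,0.5]}}

```text
clock: 9.75
tcp_pos: [0.5782, 0.2293, 0.0596]
orientation: [-0.0, -0.121, 0.993, -0.0]
force: [-0.1, -0.1, -2.2]
width: 0.057
finger_force: 120.0
```

Request:
{"api": "apply_moves", "payload": {"translation": [[0,0,0.003],[0,0,0.006],[0,0,0.009],[0,0,0.009],[0,0,0.009]], "turn": [0,0,0,0,0], "claw": [0.5,0.5,0.5,0.5,0.5]}}

```text
clock: 10.17
tcp_pos: [0.5784, 0.2297, 0.0553]
orientation: [0.0, -0.121, 0.993, 0.0]
force: [0.8, 3.5, -0.3]
width: 0.0569
finger_force: 120.4
```

Request:
{"api": "apply_moves", "payload": {"translation": [[0,0,0.002],[0,0,0.004],[0,0,0.006],[0,0,0.006],[0,0,0.006]], "turn": [0,0,0,0,0], "claw": [0.5,0.5,0.5,0.5,0.5]}}

```text
clock: 10.58
tcp_pos: [0.5787, 0.2296, 0.0527]
orientation: [0.001, -0.121, 0.993, 0.0]
force: [1.3, 2.3, 4.2]
width: 0.0571
finger_force: 121.0
```

Request:
{"api": "apply_moves", "payload": {"translation": [[0,0,0.002],[0,0,0.004],[0,0,0.006],[0,0,0.006],[0,0,0.006]], "turn": [0,0,0,0,0], "claw": [0.5,0.5,0.5,0.5,0.5]}}

```text
clock: 11.0
tcp_pos: [0.5782, 0.2293, 0.049]
orientation: [-0.0, -0.121, 0.993, -0.0]
force: [2.1, 3.1, -2.3]
width: 0.0572
finger_force: 120.3
```

Request:
{"api": "apply_moves", "payload": {"translation": [[0,0,0.002],[0,0,0.004],[0,0,0.004],[0,0,0.004]], "turn": [0,0,0,0], "claw": [0.5,0.5,0.5,0.5]}}

```text
clock: 11.33
tcp_pos: [0.5778, 0.2292, 0.0466]
orientation: [-0.001, -0.121, 0.993, -0.0]
force: [2.7, 3.5, -9.8]
width: 0.0568
finger_force: 119.3
```

Request:
{"api": "apply_moves", "payload": {"translation": [[0,0,0.002],[0,0,0.004],[0,0,0.004],[0,0,0.004]], "turn": [0,0,0,0], "claw": [0.5,0.5,0.5,0.5]}}

```text
clock: 11.67
tcp_pos: [0.578, 0.2293, 0.0451]
orientation: [-0.0, -0.121, 0.993, -0.0]
force: [1.1, 2.6, -7.3]
width: 0.0569
finger_force: 119.7
```

Request:
{"api": "apply_moves", "payload": {"translation": [[0,0,0.001],[0,0,0.002],[0,0,0.002],[0,0,0.002]], "turn": [0,0,0,0], "claw": [0.5,0.5,0.5,0.5]}}

```text
clock: 12.0
tcp_pos: [0.5784, 0.2294, 0.0445]
orientation: [0.0, -0.121, 0.993, 0.0]
force: [0.7, 2.1, -2.1]
width: 0.057
finger_force: 120.2
```

Request:
{"api": "apply_moves", "payload": {"translation": [[0,0,0.001],[0,0,0.002],[0,0,0.002],[0,0,0.002]], "turn": [0,0,0,0], "claw": [0.5,0.5,0.5,0.5]}}

```text
clock: 12.33
tcp_pos: [0.5785, 0.2294, 0.0443]
orientation: [0.0, -0.121, 0.993, 0.0]
force: [-5.3, -0.1, 11.5]
width: 0.057
finger_force: 122.0
```

Request:
{"api": "apply_moves", "payload": {"translation": [[0,0,0.001],[0,0,0.001],[0,0,0.001],[0,0,0.001]], "turn": [0,0,0,0], "claw": [0.5,0.5,0.5,0.5]}}

```text
clock: 12.67
tcp_pos: [0.5785, 0.2294, 0.0443]
orientation: [0.001, -0.121, 0.993, 0.0]
force: [-7.2, -1.3, 18.6]
width: 0.0572
finger_force: 122.8
```

Request:
{"api": "apply_moves", "payload": {"translation": [[0,0,-0.0003],[0,0,-0.0003],[0,0,-0.0003],[0,0,-0.0003],[0,0,-0.0003],[0,0,-0.0003]], "turn": [0,0,0,0,0,0], "claw": [0.5,0.5,0.5,0.5,0.5,0.5]}}

```text
clock: 13.17
tcp_pos: [0.5785, 0.2294, 0.0443]
orientation: [0.001, -0.121, 0.993, 0.0]
force: [-5.8, -1.9, 16.3]
width: 0.0569
finger_force: 122.4
```

```bash
python3 - <<'E'
from h import *
b=get_image('side');w=get_image('wrist')
cv2.imwrite('pics/end.png',cv2.cvtColor(np.hstack([cv2.resize(w['frame'],(400,300)),cv2.resize(b['frame'][280:475,80:340],(400,300),interpolation=cv2.INTER_CUBIC)]),cv2.COLOR_RGB2BGR))
for i in range(8): get_image('scene'); s=state(); print(s['clock'],np.round(s['force'],1),np.round(s['tcp_pos'],4),s['width'])
E
```

```text
13.3167 [-6.6 -1.2 15.6] [0.5785 0.2294 0.0443] 0.05693067151263557
13.3667 [-6.9 -1.1 16.3] [0.5785 0.2294 0.0443] 0.05709014126049012
13.4167 [-6.8 -0.5 16.8] [0.5785 0.2294 0.0443] 0.05676195615944337
13.4667 [-7.  -1.5 16.2] [0.5785 0.2294 0.0443] 0.057169560627393375
13.5167 [-6.3 -1.2 16.8] [0.5785 0.2294 0.0443] 0.05668020337362103
13.5667 [-6.9 -0.4 15.7] [0.5785 0.2294 0.0443] 0.05725556176650995
13.6167 [-6.9 -1.3 15.9] [0.5785 0.2294 0.0443] 0.05712578526519667
13.6667 [-7.7 -0.9 17.2] [0.5785 0.2294 0.0443] 0.057076183287672486
```

View pics/end.png

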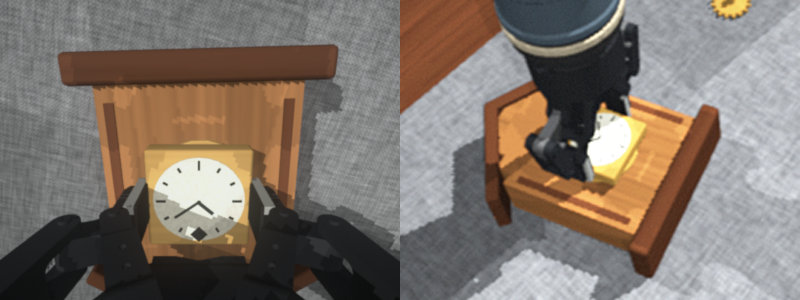

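The insert is seated on the ring with its diamond at (198,234) towards the roof, and the push holds steady at about 16 N. I'm handing in.

```bash
python3 -c "
from cell import *
print(close_job())"
```

```text
the job is handed in; nothing more can be done
None
```

I handed the job in with the clock insert snapped home on the brass ring, twelve o'clock towards the roof peak and the gripper still pressing it down with about 16 N; the cell returned no verdict.

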